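# Put the measuring probe away and screw the canister's captive lid down

## Task

Put the loose measuring probe away: lay it flat in the empty middle of the round storage canister, between the two stored probes and parallel to them, its thin tip pointing the same way as theirs. Then swing the canister's captive lid over the mouth and screw it down clockwise until it is fully tight. Leave the stored probes and the other things on the bench where they are.

Things in the scene. Friction and masses are not known exactly. Their poses are not given: they have to be found in the camera images.
- canister: Low round open aluminium canister fixed to the bench, 140 mm outside diameter, wall 6 mm (128 mm inside), 45 mm high, with a flat cork-lined inner floor 12 mm above the bench. Origin: on its axis, at bench level; z up. The stored probes lie parallel to its x axis with their tips towards +x, on either side of the middle.
- floor (a point): Centre of the canister's inner floor, 12 mm above the bench; axes as the canister's.
- pivot (a point): Top of the steel post (18 mm diameter, 82 mm high) beside the canister, on the vertical axis about which the lid's arm swings; 92 mm from the canister's axis.
- probe: The loose measuring probe, 35 to 70 g, lying on the bench: a square steel body 56 x 11 x 11 mm, with a thin round stem and stylus 30 mm long out of one end, 86 mm overall. Origin: centre of the square body's underside (body spans -28 to +28 mm along x); x points to the tip, z up. Its centre of mass is within 5 mm of the origin.
- probe_tip (a point): End of the loose probe's stylus: 58 mm along the probe's +x from its origin, 5.5 mm above its underside.
- stored_a: A stored probe, loose, same shape and frame as the probe, lying on the canister's floor 38 mm to the +y side of the canister's middle. It must stay there.
- stored_b: A stored probe like stored_a, 38 mm to the -y side of the middle.
- lid_arm (a joint): Swing of the lid's arm about the vertical axis at point pivot, rad: 0 = lid exactly over the canister, against a stop; grows counter-clockwise seen from above as the lid swings aside, to 2.6. Friction (0.12 N m) holds it where it is left. A flat level steel bar 20 mm wide, top 76 mm above the bench, carrying the lid 92 mm from the pivot and ending in the upright knob.
- swing_knob (a point): Centre of the top of the small upright steel knob at the arm's free end: 18 mm diameter, standing 17 mm above the arm (76 to 93 mm above the bench), 150 mm from the pivot axis, 58 mm beyond the lid's axis. A handle for swinging the arm.
- lid (a joint): Turn of the lid with its grip about its own vertical axis, rad: grows clockwise seen from above, 0 (thread open) to 4.2 (tight, hard stop); starts at 0 to 0.5. It sinks 2.2 mm per rad. Thread friction 0.08 N m. A 140 mm disc 11 mm thick under the arm, with a plug 123 mm wide, 5.5 mm deep, that enters the mouth: it clears the rim only while unscrewed; screwed in, it locks the arm.
- lid_grip (a point): Centre of the top of the lid's black fluted round grip, above the arm on the lid's axis: 44 mm diameter, 24 mm tall, its top 119 mm above the bench with the thread open and 110 mm when tight; below it a 24 mm stem. The grip turns with the lid; a light raised bar across its top shows its turn.
- screwdriver: Screwdriver with a grey handle, 150 mm long, lying on the bench. Origin: at its underside about mid-length. It is a bystander.
- gauge_block: Small steel block 35 x 12 x 20 mm on the bench. Origin: centre of its underside. It is a bystander.
- dish: Small open glass dish, 64 mm diameter, 14 mm high. Origin: centre of its underside. It is a bystander.
- lens_case: Round grey plastic jar 40 mm diameter, 55 mm high, black cap. Origin: centre of its underside. It is a bystander.
- pen: Black pen 120 x 8 x 8 mm on the notebook. Origin: centre of its underside. It is a bystander.
- card_tray: Open cardboard tray 130 x 170 x 28 mm with pin gauges in it. Origin: centre of its underside. It is a bystander.
- wash_bottle: Amber glass bottle 44 mm diameter, 90 mm high, white cap. Origin: centre of its underside. It is a bystander.
Things that resemble listed ones, but are neither listed nor needed, are in the scene too. Leave any blue or red look-alike of the probe alone.

How it is judged:
On the way, in this order (a step that is already met when the one before it is completed fails the run):
1. the probe lies flat in the middle of the canister, tip the same way as the stored ones, let go of (x of probe in the frame of canister between -0.034 and 0.012 m and y of probe in the frame of canister between -0.016 and 0.016 m and z of probe in the frame of canister between 0.008 and 0.0145 m and z of probe_tip in the frame of floor between 0.002 and 0.009 m and angle between the x axis of probe and the x axis of canister, either way round below 0.26 rad and x of probe_tip in the frame of canister above 0.02 m and linear speed of probe below 0.02 m/s and contact force between probe and the fingers below 0.2 N), for 0.2 s.
2. the lid, its thread still open, is swung over the canister's mouth (value of joint lid_arm below 0.06 rad and value of joint lid below 1.5 rad), for 0.1 s.
At the end, for the whole second after the job is handed in: Probe still and flat on the canister floor: origin within 16 mm of the middle line and -34 to +12 mm along canister x, within 15 degrees of parallel, tip beyond x = +20 mm; lid arm within 0.06 rad of its closed stop; lid turned beyond 4.05 of 4.2 rad, at rest (x of probe in the frame of canister between -0.034 and 0.012 m and y of probe in the frame of canister between -0.016 and 0.016 m and z of probe in the frame of canister between 0.008 and 0.0145 m and z of probe_tip in the frame of floor between 0.002 and 0.009 m and angle between the x axis of probe and the x axis of canister, either way round below 0.26 rad and x of probe_tip in the frame of canister above 0.02 m and linear speed of probe below 0.02 m/s and value of joint lid_arm below 0.06 rad and value of joint lid above 4.05 rad and velocity of joint lid below 0.1 rad/s); the robot touches nothing.
It fails at once if a stored probe is moved by more than 12 mm (distance of any of stored_a, stored_b from where it was at the start of the episode above 0.012 m).
It fails at once if another thing on the bench is moved by more than 25 mm (distance of any of screwdriver, gauge_block, dish, lens_case, pen, card_tray, wash_bottle from where it was at the start of the episode above 0.025 m).
It also fails if it takes over 72 s, if anything falls off the work surface, if the arm or the gripper's body presses on something with over 40 N, if the wrist force passes 120 N, or if a joint passes its speed limit or range.

## Robot

A 6-joint arm with a two-finger parallel gripper is mounted at the origin on the work surface. World frame = base frame: x ahead of the robot, y to its left, z up, the work surface at z = 0. Lengths are in m, angles in rad, forces in N, time in s.
With the tool pointing down it reaches from about 0.35 to 0.775 m from the base axis. Payload 7.3 kg.
Tool frame: the origin (TCP) lies at the very end of the fingers, on their centre line; the grasp point (between the pads) lies 19 mm behind it (robot.hold_point_z is the distance from the TCP to the grasp point, in m); z points along the fingers, y is the direction in which the jaws open and shut (so a half turn about z gives the same grasp; the last joint's range is limited). The gripper opens to 92 mm and grips with 3 to 60 N. Pads are 19 mm wide; open, the fingers measure 130 mm over their backs; the gripper's body (75 mm by 190 mm) begins 47 mm behind the grasp point.
Start: joints at [-1.406, 0.342, 1.524, -0, 1.275, -0.146], TCP at [0.161, -0.5, 0.227] pointing down, gripper open.
Joint ranges: [-2.53, 2.53], [-0.77, 2.02], [0.04, 2.7], [-1, 4.14], [0.28, 2.66], [-3.11, 3.11]. Speed limits (rad/s): [2.57, 2.57, 3.14, 3.14, 3.14, 3.14].

## Interface

Orientations are given as [roll, pitch, yaw] about the fixed x, y, z axes, in that order (R = Rz(yaw) Ry(pitch) Rx(roll)).
In Python, from cell import monitor, viewer, robot gives the robot as it stands.
- The arm moves only by the tool move_arm, never from a script. Its argument "deltas" is a list of rows, each an object of numbers: "x", "y", "z": the shift along the tool's x, y, z in m; "wx", "wy", "wz": the turn, a rotation vector about the tool's x, y, z in degrees; "hand": the opening, from 0 (shut) to 1 (fully open). In form: [{"x": .., "y": .., "z": .., "wx": .., "wy": .., "wz": .., "hand": ..}, ...]. A call has 1 to 8 rows; each row is the pose to reach, as a shift and turn from the pose commanded when the call began, along the tool's axes at that moment; what a row does not reach only later rows make up. A row lasts 1/8 s, in which the tool goes at most 62.5 mm and 10.7 degrees, less where a joint would pass 70% of its speed; a pose out of reach is approached as far as the arm can. A call with a gripper value outside its range is refused whole. The fingers move at their own pace and stop on an object; "grip_force" is the grip in N (left out, the last holds). Time passes only in rows, so rows that repeat a pose let the fingers close. It gives the time, the measured TCP pose, the force and the opening at its end, in the units of the state.
- monitor.observe(): the state, without advancing time (a new reading comes with each control period).
- viewer.read_camera(name): name is "scene" or "top"; returns the picture (400x640x3 uint8, red, green, blue); there is no depth.
- viewer.camera_params(name): a dict with "camera_matrix" (3x3 intrinsics, pixels), "k1" (the pictures are not rectified: a ray, as slopes to the right and down, at radius r is drawn at 1 + k1 r^2 times it, then the intrinsics apply), "R" (3x3) and "t" (3): a world point X has camera coordinates R X + t. Camera axes: x right, y down, z forward; pixel columns grow to the right and rows downward; lengths in m; the calibration is good to about 2 mm. A picture is of the moment at which its call begins. camera_params takes no time and is no camera call.
- robot.hand_in(): hands the job in, once; it reports no verdict.
The state is a dict: "time": time; "qpos": joint angles; "qvel": joint speeds; "joint_efforts": joint torques, N m; "tool_pos": TCP position; "tool_rot": TCP orientation; "contact_force": force on the tool from outside, world axes, zero at the start; "torque": the same for the moment, N m; "opening": finger opening in m.
Only numpy, scipy, OpenCV 4.12 (cv2) and the standard library are available. Lean on these libraries where they do the work, as an engineer would, in place of code of your own. Each camera call takes 0.05 s, during which the arm holds its last target. There are 200 camera calls.

## Working session

There is one attempt and no reset: what is moved stays moved. The work goes in short steps, Python scripts to look and compute and a tool call to move; the robot and the scene stay as the last step left them, time stands still between calls to the robot, and variables do not carry over. Pictures are saved under pics/ and viewed, about 8 in all and at most 12, crops included, and the job is handed in when it is done.

Besides the shell and the picture viewer there is one more tool, called after "Emit:" as a command line: name --argument value ..., lists and objects as JSON in quotes. move_arm: Moves the arm, as the interface text tells. Its arguments: {"type":"object","properties":{"deltas":{"type":"array","items":{"type":"object","properties":{"x":{"type":"number"},"y":{"type":"number"},"z":{"type":"number"},"wx":{"type":"number"},"wy":{"type":"number"},"wz":{"type":"number"},"hand":{"type":"number"}}}},"grip_force":{"type":"number"}},"required":["deltas"]}

```bash
ls; mkdir -p pics; cat > h.py <<'E'
import numpy as np, cv2
from cell import monitor, viewer, robot
def P(n):
    c=viewer.camera_params(n); return np.array(c["camera_matrix"]),c["k1"],np.array(c["R"]),np.array(c["t"])
def proj(n,X):
    K,k,R,t=P(n); return cv2.projectPoints(np.atleast_2d(np.float64(X)),cv2.Rodrigues(R)[0],t,K,np.array([k,0,0,0.]))[0][:,0]
def ray(n,uv,z):
    K,k,R,t=P(n); p=cv2.undistortPoints(np.float64(uv).reshape(-1,1,2),K,np.array([k,0,0,0.]))[:,0]
    d=np.c_[p,np.ones(len(p))]@R; o=-R.T@t; z=np.broadcast_to(z,len(p)); return o+d*((z-o[2])/d[:,2])[:,None]
def snap(n,f,crop=None,s=1):
    im=viewer.read_camera(n)[:,:,::-1]
    np.save(f"pics/{f}.npy",im)
    save(im,f,crop,s)
def save(im,f,crop=None,s=1):
    if crop: a,b,c,d=crop; im=im[b:d,a:c]
    cv2.imwrite(f"pics/{f}.png",cv2.resize(np.ascontiguousarray(im),None,fx=s,fy=s,interpolation=cv2.INTER_CUBIC))
E
python3 - <<'E'
from h import *
s=monitor.observe(); print(s)
for n in("top","scene"):
    snap(n,n+"0",s=1.25); K,k,R,t=P(n); print(n,K[0,0],k,-R.T@t)
E
```

```text
pics
{'time': 0.0, 'qpos': array([-1.40594450e+00,  3.42680961e-01,  1.52503826e+00, -1.51121221e-05,
        1.27539462e+00, -1.46019532e-01]), 'qvel': array([-0.00093021, -0.00053413,  0.00067997,  0.00084875,  0.00011529,
        0.00064533]), 'joint_efforts': array([-2.58668239e-03, -4.31252074e+01, -2.44219744e+01,  7.16147362e-02,
        5.62680303e-02, -1.35671116e-04]), 'tool_pos': array([ 0.16052921, -0.49941731,  0.22605923]), 'tool_rot': array([-3.14008555e+00, -2.07037432e-04,  3.10875617e-01]), 'contact_force': array([ 0.07563969, -0.01857511, -0.56953185]), 'torque': array([-0.01026181, -0.02126918, -0.04969879]), 'opening': 0.09187949934174945}
top 385.5253319557998 -0.05269690552220639 [0.2797091  0.00942938 1.36395174]
scene 425.5755072916892 0.034571481574167534 [ 0.90899849 -0.57726774  0.97393249]
```

View pics/top0.png

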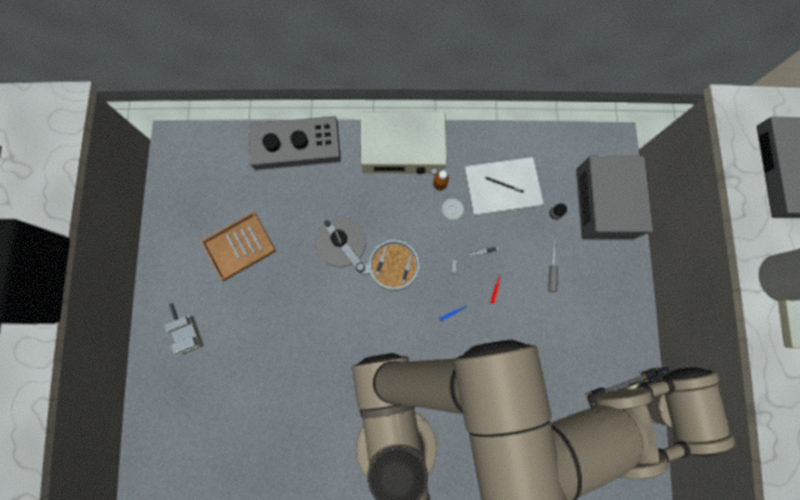

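View pics/scene0.png

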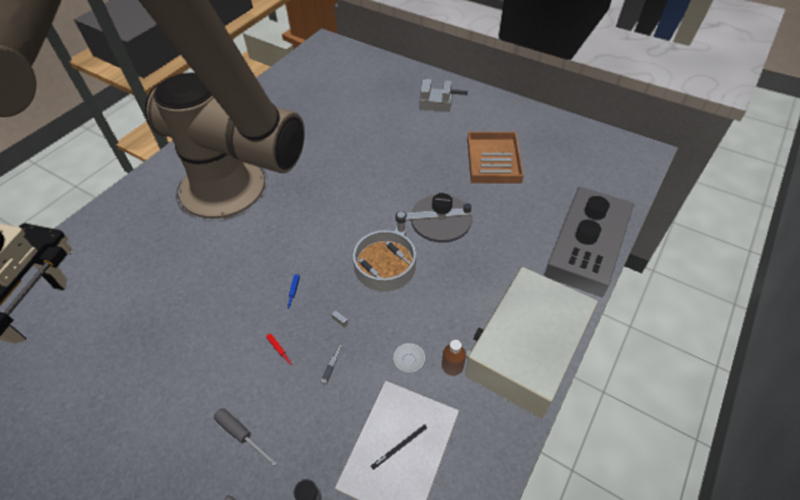

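The top view (1.25x) shows the canister at about (394,265), the lid at (340,240), the knob at (327,225) and the post at (360,267). There are three probe candidates: steel grey (484,251), red (496,290) and blue (452,313). Only the grey one matches the steel probe, since red and blue are look-alikes. I'll confirm it in an enlarged crop.

```bash
python3 - <<'E'
from h import *
a=np.load("pics/top0.npy");b=np.load("pics/scene0.npy")
A=cv2.resize(a[160:240,245:405],None,fx=5,fy=5,interpolation=cv2.INTER_CUBIC)
B=cv2.resize(b[180:230,275:345],None,fx=5,fy=4,interpolation=cv2.INTER_CUBIC)
C=cv2.resize(b[265:315,245:290],None,fx=4,fy=4,interpolation=cv2.INTER_CUBIC)
W=np.zeros((200,800,3),np.uint8);W[:,:350]=B;W[:,400:580]=C
cv2.imwrite("pics/c1.png",np.vstack([A,W]))
E
```

```text
(no output)
```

View pics/c1.png

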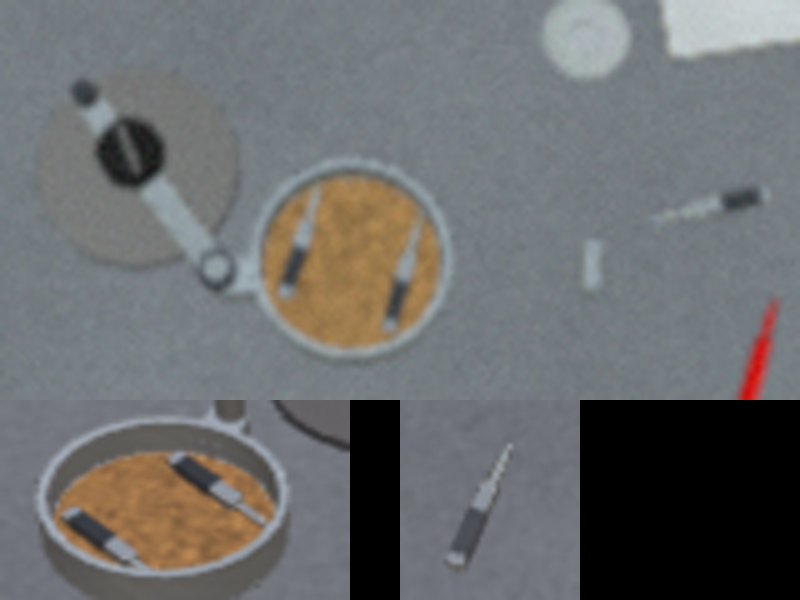

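The grey probe runs from its butt at crop (768,194) to its tip at (652,219). The stored probes' tips point up in the image: a runs butt (287,292) to tip (318,187), b runs butt (390,325) to tip (417,218). Next I'll turn these into positions.

```bash
python3 - <<'E'
from h import *
np.set_printoptions(precision=4,suppress=True)
c=lambda L:np.array([[245+(x+.5)/5-.5,160+(y+.5)/5-.5] for x,y in L])
def pr(name,b,t,z0):
    q=ray("top",c([b,t]),[z0+.008,z0+.0055]); d=q[1]-q[0]; L=np.hypot(*d[:2]); u=d/L
    print(name,"len",L,"yaw",np.degrees(np.arctan2(d[1],d[0])),"origin",(q[0]+q[1])[:2]/2-u[:2]*.015); return np.arctan2(d[1],d[0])
pr("probe",(768,194),(652,219),0)
pr("a",(287,292),(318,187),.012); pr("b",(390,325),(417,218),.012)
print("rim L,R,T,B",ray("top",c([(252,258),(451,258),(350,158),(350,357)]),.045)[:,:2])
print("post,grip,knob",ray("top",c([(217,268),(131,152),(85,93)]),[.082,.119,.093]))
# scene check: probe
s=lambda L:np.array([[245+(x-400+.5)/4-.5,265+(y-400+.5)/4-.5] for x,y in L])
q=ray("scene",s([(457,562),(510,446)]),[.006,.0055]);print("scene probe",q[:,:2])
s2=lambda L:np.array([[275+(x+.5)/5-.5,180+(y-400+.5)/4-.5] for x,y in L])
q=ray("scene",s2([(38,495),(290,492),(162,418),(165,574)]),.045);print("rim scene",q[:,:2])
E
```

```text
probe len 0.08609626866268948 yaw 101.83714859138982 origin [ 0.5406 -0.2648]
a len 0.07879480660412243 yaw -15.94446631792711 origin [0.4978 0.0468]
b len 0.07920676617240978 yaw -14.393935085558086 origin [ 0.4747 -0.0249]
rim L,R,T,B [[ 0.4946  0.077 ]
 [ 0.4942 -0.0608]
 [ 0.5653  0.009 ]
 [ 0.4256  0.0093]]
post,grip,knob [[0.4818 0.0986 0.082 ]
 [0.5536 0.1537 0.119 ]
 [0.6003 0.1888 0.093 ]]
scene probe [[ 0.5454 -0.2914]
 [ 0.527  -0.2116]]
rim scene [[ 0.4356 -0.0312]
 [ 0.5528  0.0432]
 [ 0.4564  0.0625]
 [ 0.5313 -0.0503]]
```

```bash
cat >> h.py <<'E'
from scipy.spatial.transform import Rotation as Ro
def to(*T):
    "print tool-frame deltas for targets (x,y,z,yaw_deg), tool straight down"
    s=monitor.observe(); R=Ro.from_euler("xyz",s["tool_rot"])
    print("t %.2f pos"%s["time"],s["tool_pos"].round(4),"yaw %.1f"%np.degrees(s["tool_rot"][2]),"open %.4f"%s["opening"],"q6 %.2f"%s["qpos"][5])
    for x,y,z,w in T:
        d=R.inv().apply(np.array([x,y,z])-s["tool_pos"]); r=(R.inv()*Ro.from_euler("xyz",[180,0,w],degrees=True)).as_rotvec(degrees=True)
        print({k:round(float(v),4 if len(k)<2 else 1) for k,v in zip(["x","y","z","wx","wy","wz"],[*d,*r])})
E
python3 -c "
from h import *
to((.538,-.252,.10,102))"
```

```text
t 0.10 pos [ 0.1605 -0.4995  0.2261] yaw 17.8 open 0.0918 q6 -0.15
{'x': 0.4351, 'y': -0.12, 'z': 0.1264, 'wx': -0.1, 'wy': -0.1, 'wz': -84.2}
```

Emit:
move_arm --deltas '[{"x": 0.435,"y": -0.12,"z": 0.04,"wz": -84.2,"hand": 0.4},{"x": 0.435,"y": -0.12,"z": 0.04,"wz": -84.2,"hand": 0.4},{"x": 0.435,"y": -0.12,"z": 0.04,"wz": -84.2,"hand": 0.4},{"x": 0.435,"y": -0.12,"z": 0.126,"wz": -84.2,"hand": 0.4},{"x": 0.435,"y": -0.12,"z": 0.126,"wz": -84.2,"hand": 0.4},{"x": 0.435,"y": -0.12,"z": 0.126,"wz": -84.2,"hand": 0.4},{"x": 0.435,"y": -0.12,"z": 0.126,"wz": -84.2,"hand": 0.4},{"x": 0.435,"y": -0.12,"z": 0.126,"wz": -84.2,"hand": 0.4}]'

```text
schema error: expected keys x, y, z, wx, wy, wz, hand
```

Emit:
move_arm --deltas '[{"x": 0,"y": 0,"z": 0},{"x": 0,"y": 0,"z": 0},{"x": 0,"y": 0,"z": 0}]'

```text
schema error: expected keys x, y, z, wx, wy, wz, hand
```

```bash
python3 - <<'E'
from h import *
to((.538,-.252,.10,102),(.538,-.252,.005,102))
snap("scene","s1",(205,220,345,320),5)
E
```

```text
t 0.10 pos [ 0.1605 -0.4995  0.2261] yaw 17.8 open 0.0918 q6 -0.15
{'x': 0.4351, 'y': -0.12, 'z': 0.1264, 'wx': -0.1, 'wy': -0.1, 'wz': -84.2}
{'x': 0.4351, 'y': -0.1199, 'z': 0.2214, 'wx': -0.1, 'wy': -0.1, 'wz': -84.2}
```

View pics/s1.png

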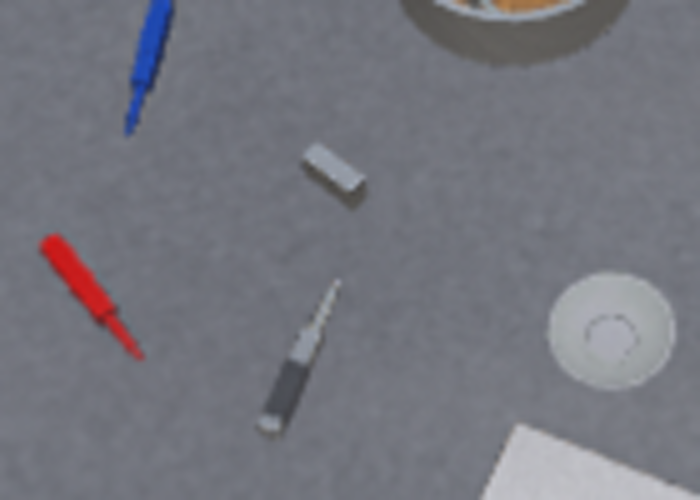

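The arm hasn't moved, because rows need every key. The crop confirms the grey steel probe from butt (270,428) to tip (338,282), with the red and blue look-alikes separate. Retrying with full rows.

Emit:
move_arm --deltas '[{"x": 0.435,"y": -0.12,"z": 0.04,"wx": 0,"wy": 0,"wz": -84.2,"hand": 0.4},{"x": 0.435,"y": -0.12,"z": 0.04,"wx": 0,"wy": 0,"wz": -84.2,"hand": 0.4},{"x": 0.435,"y": -0.12,"z": 0.04,"wx": 0,"wy": 0,"wz": -84.2,"hand": 0.4},{"x": 0.435,"y": -0.12,"z": 0.04,"wx": 0,"wy": 0,"wz": -84.2,"hand": 0.4},{"x": 0.435,"y": -0.12,"z": 0.126,"wx": 0,"wy": 0,"wz": -84.2,"hand": 0.4},{"x": 0.435,"y": -0.12,"z": 0.126,"wx": 0,"wy": 0,"wz": -84.2,"hand": 0.4},{"x": 0.435,"y": -0.12,"z": 0.126,"wx": 0,"wy": 0,"wz": -84.2,"hand": 0.4},{"x": 0.435,"y": -0.12,"z": 0.126,"wx": 0,"wy": 0,"wz": -84.2,"hand": 0.4}]'

```text
time: 1.15
tool_pos: [0.5393, -0.2504, 0.0988]
tool_rot: [-3.14, -0.002, 1.788]
contact_force: [-0.1, -0.7, 0.5]
opening: 0.0369
```

Emit:
move_arm --deltas '[{"x": 0,"y": 0,"z": 0,"wx": 0,"wy": 0,"wz": 0,"hand": 0.4},{"x": 0,"y": 0,"z": 0,"wx": 0,"wy": 0,"wz": 0,"hand": 0.4}]'

```text
time: 1.4
tool_pos: [0.5376, -0.2529, 0.1007]
tool_rot: [-3.141, 0.0, 1.779]
contact_force: [-0.0, 0.4, 0.9]
opening: 0.0365
```

```bash
python3 - <<'E'
from h import *
to((.538,-.252,.10,102),(.538,-.252,.05,102),(.538,-.252,.004,102))
E
```

```text
t 1.40 pos [ 0.5376 -0.2529  0.1007] yaw 101.9 open 0.0365 q6 -0.78
{'x': 0.0008, 'y': 0.0005, 'z': 0.0007, 'wx': -0.0, 'wy': 0.0, 'wz': -0.1}
{'x': 0.0008, 'y': 0.0006, 'z': 0.0507, 'wx': -0.0, 'wy': 0.0, 'wz': -0.1}
{'x': 0.0008, 'y': 0.0006, 'z': 0.0967, 'wx': -0.0, 'wy': 0.0, 'wz': -0.1}
```

Emit:
move_arm --deltas '[{"x": 0.001,"y": 0,"z": 0.05,"wx": 0,"wy": 0,"wz": 0,"hand": 0.4},{"x": 0.001,"y": 0,"z": 0.08,"wx": 0,"wy": 0,"wz": 0,"hand": 0.4},{"x": 0.001,"y": 0,"z": 0.096,"wx": 0,"wy": 0,"wz": 0,"hand": 0.4},{"x": 0.001,"y": 0,"z": 0.096,"wx": 0,"wy": 0,"wz": 0,"hand": 0.4},{"x": 0.001,"y": 0,"z": 0.096,"wx": 0,"wy": 0,"wz": 0,"hand": 0.0},{"x": 0.001,"y": 0,"z": 0.096,"wx": 0,"wy": 0,"wz": 0,"hand": 0.0},{"x": 0.001,"y": 0,"z": 0.096,"wx": 0,"wy": 0,"wz": 0,"hand": 0.0},{"x": 0.001,"y": 0,"z": 0.096,"wx": 0,"wy": 0,"wz": 0,"hand": 0.0}]' --grip_force 25

```text
time: 2.4
tool_pos: [0.5382, -0.2518, 0.0055]
tool_rot: [3.141, 0.001, 1.781]
contact_force: [-0.7, 0.4, 5.8]
opening: 0.0105
```

Emit:
move_arm --deltas '[{"x": 0,"y": 0,"z": 0,"wx": 0,"wy": 0,"wz": 0,"hand": 0.0},{"x": 0,"y": 0,"z": 0,"wx": 0,"wy": 0,"wz": 0,"hand": 0.0}]'

```text
time: 2.65
tool_pos: [0.5381, -0.2518, 0.0055]
tool_rot: [3.141, 0.001, 1.78]
contact_force: [-3.1, 0.6, 6.1]
opening: 0.0103
```

```bash
python3 - <<'E'
from h import *
# canister frame: centre c, yaw -15; gripper at probe x -0.003 + .013 along probe, probe yaw -19
c=np.array([.495,.0085]);a=np.radians(-15);o=c+np.array([np.cos(a),np.sin(a)])*-.003
b=np.radians(-19);g=o+.013*np.array([np.cos(b),np.sin(b)]);print(g)
to((*g,.15,-19))
snap("top","t1");
E
```

```text
[0.50439396 0.00504407]
t 2.65 pos [ 0.5381 -0.2518  0.0055] yaw 102.0 open 0.0103 q6 -0.78
{'x': 0.2581, 'y': 0.0206, 'z': -0.1447, 'wx': 0.1, 'wy': -0.0, 'wz': 121.0}
```

Emit:
move_arm --deltas '[{"x": 0,"y": 0,"z": -0.05,"wx": 0,"wy": 0,"wz": 0,"hand": 0.0},{"x": 0,"y": 0,"z": -0.1,"wx": 0,"wy": 0,"wz": 0,"hand": 0.0},{"x": 0.05,"y": 0.005,"z": -0.145,"wx": 0,"wy": 0,"wz": 20,"hand": 0.0},{"x": 0.1,"y": 0.01,"z": -0.145,"wx": 0,"wy": 0,"wz": 40,"hand": 0.0},{"x": 0.15,"y": 0.015,"z": -0.145,"wx": 0,"wy": 0,"wz": 60,"hand": 0.0},{"x": 0.2,"y": 0.02,"z": -0.145,"wx": 0,"wy": 0,"wz": 80,"hand": 0.0},{"x": 0.24,"y": 0.02,"z": -0.145,"wx": 0,"wy": 0,"wz": 100,"hand": 0.0},{"x": 0.258,"y": 0.0206,"z": -0.145,"wx": 0,"wy": 0,"wz": 121,"hand": 0.0}]'

```text
time: 3.7
tool_pos: [0.5035, 0.0073, 0.1496]
tool_rot: [-3.141, 0.0, 0.653]
contact_force: [0.1, -0.5, -0.6]
opening: 0.0104
```

```bash
python3 - <<'E'
from h import *
to((.5044,.005,.15,-19))
E
```

```text
t 3.70 pos [0.5035 0.0073 0.1496] yaw 37.4 open 0.0104 q6 0.78
{'x': -0.0006, 'y': 0.0024, 'z': -0.0004, 'wx': -0.0, 'wy': 0.0, 'wz': 56.4}
```

Emit:
move_arm --deltas '[{"x": 0,"y": 0.0015,"z": 0,"wx": 0,"wy": 0,"wz": 56.4,"hand": 0.0},{"x": 0,"y": 0.0015,"z": 0,"wx": 0,"wy": 0,"wz": 56.4,"hand": 0.0},{"x": 0,"y": 0.0015,"z": 0,"wx": 0,"wy": 0,"wz": 56.4,"hand": 0.0},{"x": 0,"y": 0.0015,"z": 0,"wx": 0,"wy": 0,"wz": 56.4,"hand": 0.0},{"x": 0,"y": 0.0015,"z": 0,"wx": 0,"wy": 0,"wz": 56.4,"hand": 0.0},{"x": 0,"y": 0.0015,"z": 0,"wx": 0,"wy": 0,"wz": 56.4,"hand": 0.0},{"x": 0,"y": 0.0015,"z": 0,"wx": 0,"wy": 0,"wz": 56.4,"hand": 0.0},{"x": 0,"y": 0.0015,"z": 0,"wx": 0,"wy": 0,"wz": 56.4,"hand": 0.0}]'

```text
time: 4.7
tool_pos: [0.5052, 0.0039, 0.1496]
tool_rot: [3.142, 0.0, -0.327]
contact_force: [-0.0, 0.1, 0.1]
opening: 0.0105
```

```bash
python3 - <<'E'
from h import *
to((.5044,.005,.15,-19),(.5044,.005,.07,-19),(.5044,.005,.018,-19))
snap("scene","s2"); snap("top","t2")
a=np.load("pics/s2.npy")[130:250,255:375];b=np.load("pics/t2.npy")[160:260,270:370]
cv2.imwrite("pics/c2.png",np.hstack([cv2.resize(a,(400,400),interpolation=2),cv2.resize(b,(400,400),interpolation=2)]))
E
```

```text
t 4.70 pos [0.5052 0.0039 0.1496] yaw -18.7 open 0.0105 q6 1.75
{'x': -0.0011, 'y': -0.0008, 'z': -0.0004, 'wx': 0.0, 'wy': 0.0, 'wz': 0.3}
{'x': -0.0011, 'y': -0.0008, 'z': 0.0796, 'wx': 0.0, 'wy': 0.0, 'wz': 0.3}
{'x': -0.001, 'y': -0.0008, 'z': 0.1316, 'wx': 0.0, 'wy': 0.0, 'wz': 0.3}
```

View pics/c2.png

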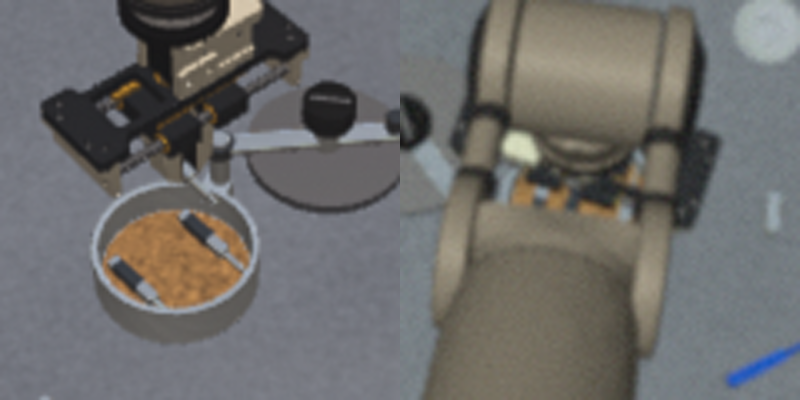

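The probe is held level with its stylus pointing the same way as the stored tips, left crop (185,170) to (218,200), and it is above the canister's middle. Lowering now.

Emit:
move_arm --deltas '[{"x": -0.001,"y": -0.001,"z": 0.04,"wx": 0,"wy": 0,"wz": 0,"hand": 0.0},{"x": -0.001,"y": -0.001,"z": 0.08,"wx": 0,"wy": 0,"wz": 0,"hand": 0.0},{"x": -0.001,"y": -0.001,"z": 0.1,"wx": 0,"wy": 0,"wz": 0,"hand": 0.0},{"x": -0.001,"y": -0.001,"z": 0.12,"wx": 0,"wy": 0,"wz": 0,"hand": 0.0},{"x": -0.001,"y": -0.001,"z": 0.128,"wx": 0,"wy": 0,"wz": 0,"hand": 0.0},{"x": -0.001,"y": -0.001,"z": 0.128,"wx": 0,"wy": 0,"wz": 0,"hand": 0.0}]'

```text
time: 5.55
tool_pos: [0.5045, 0.0051, 0.0216]
tool_rot: [3.141, 0.001, -0.328]
contact_force: [-0.8, 1.3, -0.9]
opening: 0.0106
```

Emit:
move_arm --deltas '[{"x": 0,"y": 0,"z": 0.002,"wx": 0,"wy": 0,"wz": 0,"hand": 0.0},{"x": 0,"y": 0,"z": 0.003,"wx": 0,"wy": 0,"wz": 0,"hand": 0.0},{"x": 0,"y": 0,"z": 0.003,"wx": 0,"wy": 0,"wz": 0,"hand": 0.0}]'

```text
time: 5.92
tool_pos: [0.5048, 0.0051, 0.019]
tool_rot: [-3.142, -0.001, -0.328]
contact_force: [-0.3, -0.2, -0.2]
opening: 0.0105
```

```bash
python3 - <<'E'
from h import *
to((.5044,.005,.018,-19)); snap("scene","s3",(285,160,365,240),6)
E
```

```text
t 5.92 pos [0.5048 0.0051 0.019 ] yaw -18.8 open 0.0105 q6 1.76
{'x': -0.0003, 'y': 0.0002, 'z': 0.001, 'wx': -0.0, 'wy': -0.0, 'wz': 0.2}
```

View pics/s3.png

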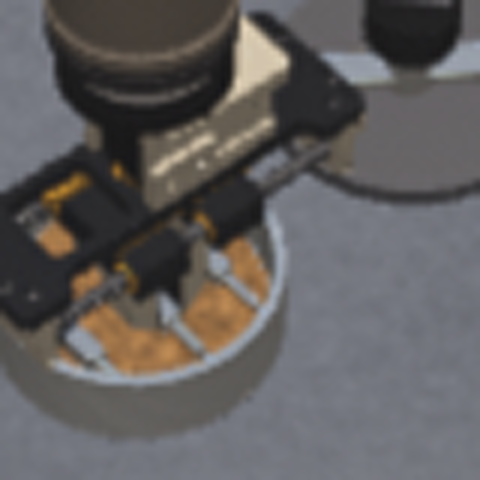

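The probe is between the stored ones and parallel, with its stylus at (165,300) to (205,355). Lowering the last 1.5 mm, then releasing with a small opening.

Emit:
move_arm --deltas '[{"x": 0,"y": 0,"z": 0.001,"wx": 0,"wy": 0,"wz": 0,"hand": 0.0},{"x": 0,"y": 0,"z": 0.0015,"wx": 0,"wy": 0,"wz": 0,"hand": 0.0},{"x": 0,"y": 0,"z": 0.0015,"wx": 0,"wy": 0,"wz": 0,"hand": 0.19},{"x": 0,"y": 0,"z": 0.0015,"wx": 0,"wy": 0,"wz": 0,"hand": 0.19},{"x": 0,"y": 0,"z": 0.0015,"wx": 0,"wy": 0,"wz": 0,"hand": 0.19},{"x": 0,"y": 0,"z": 0.0015,"wx": 0,"wy": 0,"wz": 0,"hand": 0.19}]'

```text
time: 6.72
tool_pos: [0.5046, 0.0051, 0.0171]
tool_rot: [3.141, 0.0, -0.328]
contact_force: [0.6, 0.0, 0.6]
opening: 0.0174
```

Emit:
move_arm --deltas '[{"x": 0,"y": 0,"z": -0.01,"wx": 0,"wy": 0,"wz": 0,"hand": 0.19},{"x": 0,"y": 0,"z": -0.03,"wx": 0,"wy": 0,"wz": 0,"hand": 0.19},{"x": 0,"y": 0,"z": -0.07,"wx": 0,"wy": 0,"wz": 0,"hand": 0.19},{"x": 0,"y": 0,"z": -0.12,"wx": 0,"wy": 0,"wz": 0,"hand": 0.19},{"x": 0,"y": 0,"z": -0.15,"wx": 0,"wy": 0,"wz": 0,"hand": 0.3},{"x": 0,"y": 0,"z": -0.15,"wx": 0,"wy": 0,"wz": 0,"hand": 0.3},{"x": 0,"y": 0,"z": -0.15,"wx": 0,"wy": 0,"wz": 0,"hand": 0.3}]'

```text
time: 7.6
tool_pos: [0.504, 0.0052, 0.1668]
tool_rot: [3.141, 0.001, -0.328]
contact_force: [0.6, 0.2, -0.9]
opening: 0.0274
```

```bash
python3 - <<'E'
from h import *
to((.6003,.1888,.17,37.3)); snap("scene","s4",(255,120,395,240),5)
E
```

```text
t 7.60 pos [0.504  0.0052 0.1668] yaw -18.8 open 0.0274 q6 1.76
{'x': 0.032, 'y': -0.2048, 'z': -0.0033, 'wx': -0.0, 'wy': 0.1, 'wz': -56.1}
```

View pics/s4.png

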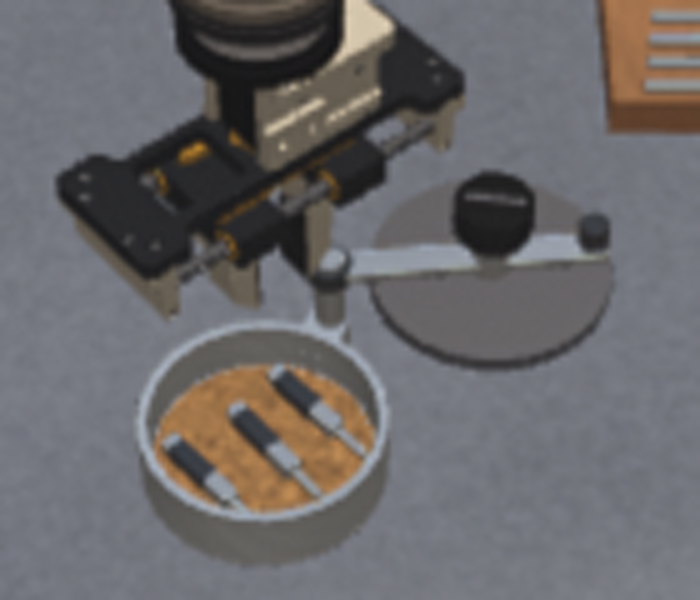

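The probe lies flat in the middle between the stored probes, all three tips pointing the same way. Butt is at (235,408) and tip at (318,495). Next is the knob.

Emit:
move_arm --deltas '[{"x": 0.008,"y": -0.051,"z": -0.003,"wx": 0,"wy": 0,"wz": -10,"hand": 0.34},{"x": 0.016,"y": -0.102,"z": -0.003,"wx": 0,"wy": 0,"wz": -20,"hand": 0.34},{"x": 0.024,"y": -0.153,"z": -0.003,"wx": 0,"wy": 0,"wz": -30,"hand": 0.34},{"x": 0.032,"y": -0.205,"z": -0.003,"wx": 0,"wy": 0,"wz": -40,"hand": 0.34},{"x": 0.032,"y": -0.205,"z": -0.003,"wx": 0,"wy": 0,"wz": -50,"hand": 0.34},{"x": 0.032,"y": -0.205,"z": -0.003,"wx": 0,"wy": 0,"wz": -56,"hand": 0.34},{"x": 0.032,"y": -0.205,"z": -0.003,"wx": 0,"wy": 0,"wz": -56,"hand": 0.34},{"x": 0.032,"y": -0.205,"z": -0.003,"wx": 0,"wy": 0,"wz": -56,"hand": 0.34}]'

```text
time: 8.65
tool_pos: [0.6006, 0.1887, 0.1693]
tool_rot: [-3.141, 0.001, 0.647]
contact_force: [0.3, -0.0, 0.0]
opening: 0.0313
```

```bash
python3 - <<'E'
from h import *
to((.6003,.1888,.079,37.3)); snap("top","t5");snap("scene","s5",(300,100,400,180),6)
E
```

```text
t 8.65 pos [0.6006 0.1887 0.1693] yaw 37.1 open 0.0313 q6 1.11
{'x': -0.0, 'y': -0.0002, 'z': 0.0903, 'wx': -0.0, 'wy': 0.1, 'wz': -0.2}
```

View pics/s5.png

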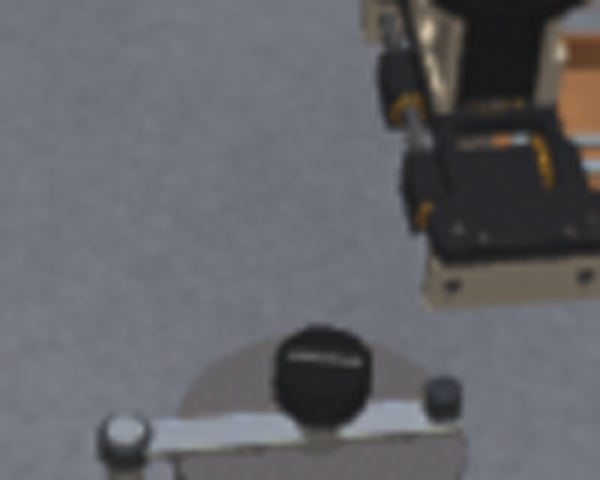

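The knob is visible at crop (442,385), not yet under the tool in perspective. Its triangulated position fits the 150 mm radius, so I'll descend gently and watch the force.

Emit:
move_arm --deltas '[{"x": 0,"y": 0,"z": 0.04,"wx": 0,"wy": 0,"wz": 0,"hand": 0.34},{"x": 0,"y": 0,"z": 0.065,"wx": 0,"wy": 0,"wz": 0,"hand": 0.34},{"x": 0,"y": 0,"z": 0.075,"wx": 0,"wy": 0,"wz": 0,"hand": 0.34},{"x": 0,"y": 0,"z": 0.082,"wx": 0,"wy": 0,"wz": 0,"hand": 0.34},{"x": 0,"y": 0,"z": 0.089,"wx": 0,"wy": 0,"wz": 0,"hand": 0.34},{"x": 0,"y": 0,"z": 0.089,"wx": 0,"wy": 0,"wz": 0,"hand": 0.34}]'

```text
time: 9.5
tool_pos: [0.6009, 0.1889, 0.0812]
tool_rot: [3.142, -0.0, 0.649]
contact_force: [-0.7, -0.7, 0.6]
opening: 0.0314
```

```bash
python3 - <<'E'
from h import *
print(proj("scene",[[.6003,.1888,.093]]),300+442/6,100+378/6)
p=np.array([.4815,.0985]); c=np.array([.495,.0085]); e=np.degrees(np.arctan2(*(c-p)[::-1])); print("closed dir",e)
T=[]
for a in np.linspace(37.3,e,16)[1:]:
    T.append((*(p+.15*np.array([np.cos(np.radians(a)),np.sin(np.radians(a))])),.080,a))
to(*T)
E
```

```text
[[373.95362902 163.99223207]] 373.6666666666667 163.0
closed dir -81.46923439005187
t 9.50 pos [0.6009 0.1889 0.0812] yaw 37.2 open 0.0314 q6 1.10
{'x': -0.0012, 'y': 0.0202, 'z': 0.0012, 'wx': 0.0, 'wy': -0.0, 'wz': 7.8}
{'x': -0.0054, 'y': 0.0405, 'z': 0.0013, 'wx': 0.0, 'wy': -0.0, 'wz': 15.7}
{'x': -0.0124, 'y': 0.06, 'z': 0.0013, 'wx': 0.0, 'wy': -0.0, 'wz': 23.7}
{'x': -0.022, 'y': 0.0783, 'z': 0.0013, 'wx': 0.0, 'wy': -0.0, 'wz': 31.6}
{'x': -0.0341, 'y': 0.0952, 'z': 0.0013, 'wx': 0.0, 'wy': -0.0, 'wz': 39.5}
{'x': -0.0483, 'y': 0.1102, 'z': 0.0013, 'wx': 0.0, 'wy': -0.0, 'wz': 47.4}
{'x': -0.0645, 'y': 0.1232, 'z': 0.0013, 'wx': 0.0, 'wy': -0.0, 'wz': 55.3}
{'x': -0.0823, 'y': 0.1337, 'z': 0.0013, 'wx': 0.0, 'wy': -0.0, 'wz': 63.3}
{'x': -0.1014, 'y': 0.1418, 'z': 0.0013, 'wx': 0.0, 'wy': -0.0, 'wz': 71.2}
{'x': -0.1214, 'y': 0.1471, 'z': 0.0013, 'wx': 0.0, 'wy': -0.0, 'wz': 79.1}
{'x': -0.142, 'y': 0.1496, 'z': 0.0013, 'wx': 0.0, 'wy': -0.0, 'wz': 87.0}
{'x': -0.1627, 'y': 0.1492, 'z': 0.0013, 'wx': 0.0, 'wy': -0.0, 'wz': 94.9}
{'x': -0.1831, 'y': 0.146, 'z': 0.0013, 'wx': 0.0, 'wy': -0.0, 'wz': 102.8}
{'x': -0.203, 'y': 0.14, 'z': 0.0013, 'wx': 0.0, 'wy': -0.0, 'wz': 110.8}
{'x': -0.2218, 'y': 0.1314, 'z': 0.0013, 'wx': 0.0, 'wy': -0.0, 'wz': 118.7}
```

Emit:
move_arm --deltas '[{"x": -0.0012,"y": 0.02,"z": 0,"wx": 0,"wy": 0,"wz": 7.8,"hand": 0.25},{"x": -0.0054,"y": 0.0405,"z": 0,"wx": 0,"wy": 0,"wz": 15.7,"hand": 0.25},{"x": -0.0124,"y": 0.06,"z": 0,"wx": 0,"wy": 0,"wz": 23.7,"hand": 0.25},{"x": -0.022,"y": 0.0783,"z": 0,"wx": 0,"wy": 0,"wz": 31.6,"hand": 0.25},{"x": -0.0341,"y": 0.0952,"z": 0,"wx": 0,"wy": 0,"wz": 39.5,"hand": 0.25},{"x": -0.0483,"y": 0.11,"z": 0,"wx": 0,"wy": 0,"wz": 47.4,"hand": 0.25},{"x": -0.0645,"y": 0.123,"z": 0,"wx": 0,"wy": 0,"wz": 55.3,"hand": 0.25},{"x": -0.0823,"y": 0.1337,"z": 0,"wx": 0,"wy": 0,"wz": 63.3,"hand": 0.25}]'

```text
time: 10.5
tool_pos: [0.6168, 0.0322, 0.082]
tool_rot: [-3.141, -0.002, -0.46]
contact_force: [0.0, 1.5, -1.0]
opening: 0.023
```

```bash
python3 - <<'E'
from h import *
p=np.array([.4815,.0985]); e=-81.5;a0=-26.1
T=[]
for a in list(np.linspace(a0,e,8)[1:])+[e-3]:
    T.append((*(p+.15*np.array([np.cos(np.radians(a)),np.sin(np.radians(a))])),.080,a))
to(*T)
print(monitor.observe()["contact_force"])
E
```

```text
t 10.50 pos [0.6168 0.0322 0.082 ] yaw -26.4 open 0.0230 q6 1.96
{'x': -0.002, 'y': 0.0206, 'z': 0.002, 'wx': -0.1, 'wy': -0.1, 'wz': 7.7}
{'x': -0.0062, 'y': 0.0409, 'z': 0.0019, 'wx': -0.1, 'wy': -0.1, 'wz': 15.6}
{'x': -0.0131, 'y': 0.0604, 'z': 0.0019, 'wx': -0.1, 'wy': -0.1, 'wz': 23.5}
{'x': -0.0227, 'y': 0.0788, 'z': 0.0019, 'wx': -0.1, 'wy': -0.1, 'wz': 31.4}
{'x': -0.0347, 'y': 0.0957, 'z': 0.0018, 'wx': -0.1, 'wy': -0.1, 'wz': 39.3}
{'x': -0.0488, 'y': 0.1107, 'z': 0.0018, 'wx': -0.1, 'wy': -0.1, 'wz': 47.2}
{'x': -0.065, 'y': 0.1237, 'z': 0.0018, 'wx': -0.1, 'wy': -0.1, 'wz': 55.1}
{'x': -0.0715, 'y': 0.128, 'z': 0.0017, 'wx': -0.1, 'wy': -0.1, 'wz': 58.1}
[ 0.04888271  1.45580274 -1.0076273 ]
```

Emit:
move_arm --deltas '[{"x": -0.002,"y": 0.0206,"z": 0,"wx": 0,"wy": 0,"wz": 7.7,"hand": 0.25},{"x": -0.0062,"y": 0.0409,"z": 0,"wx": 0,"wy": 0,"wz": 15.6,"hand": 0.25},{"x": -0.0131,"y": 0.0604,"z": 0,"wx": 0,"wy": 0,"wz": 23.5,"hand": 0.25},{"x": -0.0227,"y": 0.0788,"z": 0,"wx": 0,"wy": 0,"wz": 31.4,"hand": 0.25},{"x": -0.0347,"y": 0.0957,"z": 0,"wx": 0,"wy": 0,"wz": 39.3,"hand": 0.25},{"x": -0.0488,"y": 0.1107,"z": 0,"wx": 0,"wy": 0,"wz": 47.2,"hand": 0.25},{"x": -0.0615,"y": 0.121,"z": 0,"wx": 0,"wy": 0,"wz": 54,"hand": 0.25},{"x": -0.065,"y": 0.1237,"z": 0,"wx": 0,"wy": 0,"wz": 55,"hand": 0.25}]'

```text
time: 11.5
tool_pos: [0.5034, -0.0502, 0.082]
tool_rot: [-3.14, -0.001, -1.416]
contact_force: [1.2, 0.8, -1.1]
opening: 0.023
```

Emit:
move_arm --deltas '[{"x": 0,"y": 0.0015,"z": 0,"wx": 0,"wy": 0,"wz": 0,"hand": 0.25},{"x": 0,"y": 0.003,"z": 0,"wx": 0,"wy": 0,"wz": 0,"hand": 0.25},{"x": 0,"y": 0.003,"z": 0,"wx": 0,"wy": 0,"wz": 0,"hand": 0.25}]'

```text
time: 11.88
tool_pos: [0.5009, -0.0503, 0.0813]
tool_rot: [-3.141, -0.0, -1.414]
contact_force: [0.5, -0.0, 0.8]
opening: 0.0229
```

Emit:
move_arm --deltas '[{"x": 0,"y": 0.002,"z": 0,"wx": 0,"wy": 0,"wz": 0,"hand": 0.25},{"x": 0,"y": 0.003,"z": 0,"wx": 0,"wy": 0,"wz": 0,"hand": 0.25},{"x": 0,"y": 0.003,"z": 0,"wx": 0,"wy": 0,"wz": 0,"hand": 0.25}]'

```text
time: 12.25
tool_pos: [0.4981, -0.0507, 0.0812]
tool_rot: [-3.14, -0.0, -1.415]
contact_force: [4.6, 1.4, -1.6]
opening: 0.0229
```

Contact with the stop was felt at 4.6 N, and the knob ended where the closed direction predicts. Raising, and rewinding the wrist.

Emit:
move_arm --deltas '[{"x": 0,"y": -0.002,"z": 0,"wx": 0,"wy": 0,"wz": 0,"hand": 0.3},{"x": 0,"y": -0.002,"z": -0.04,"wx": 0,"wy": 0,"wz": 0,"hand": 0.3},{"x": 0,"y": -0.002,"z": -0.09,"wx": 0,"wy": 0,"wz": 0,"hand": 0.4},{"x": -0.03,"y": -0.002,"z": -0.09,"wx": 0,"wy": 0,"wz": -10,"hand": 0.6},{"x": -0.058,"y": -0.002,"z": -0.09,"wx": 0,"wy": 0,"wz": -20,"hand": 0.68},{"x": -0.058,"y": -0.002,"z": -0.09,"wx": 0,"wy": 0,"wz": -30,"hand": 0.68},{"x": -0.058,"y": -0.002,"z": -0.09,"wx": 0,"wy": 0,"wz": -40,"hand": 0.68},{"x": -0.058,"y": -0.002,"z": -0.09,"wx": 0,"wy": 0,"wz": -50,"hand": 0.68}]'

```text
time: 13.25
tool_pos: [0.4897, 0.0069, 0.171]
tool_rot: [3.14, 0.002, -0.536]
contact_force: [0.7, 0.2, -0.5]
opening: 0.063
```

Emit:
move_arm --deltas '[{"x": 0,"y": 0,"z": 0,"wx": 0,"wy": 0,"wz": -85,"hand": 0.68},{"x": 0,"y": 0,"z": 0,"wx": 0,"wy": 0,"wz": -85,"hand": 0.68},{"x": 0,"y": 0,"z": 0,"wx": 0,"wy": 0,"wz": -85,"hand": 0.68},{"x": 0,"y": 0,"z": 0,"wx": 0,"wy": 0,"wz": -85,"hand": 0.68},{"x": 0,"y": 0,"z": 0,"wx": 0,"wy": 0,"wz": -85,"hand": 0.68},{"x": 0,"y": 0,"z": 0,"wx": 0,"wy": 0,"wz": -85,"hand": 0.68},{"x": 0,"y": 0,"z": 0,"wx": 0,"wy": 0,"wz": -85,"hand": 0.68},{"x": 0,"y": 0,"z": 0,"wx": 0,"wy": 0,"wz": -85,"hand": 0.68}]'

```text
time: 14.25
tool_pos: [0.4897, 0.0067, 0.1709]
tool_rot: [-3.14, 0.001, 0.947]
contact_force: [-0.3, 1.3, -0.6]
opening: 0.0627
```

Emit:
move_arm --deltas '[{"x": 0,"y": 0,"z": 0,"wx": 0,"wy": 0,"wz": -85,"hand": 0.68},{"x": 0,"y": 0,"z": 0,"wx": 0,"wy": 0,"wz": -85,"hand": 0.68},{"x": 0,"y": 0,"z": 0,"wx": 0,"wy": 0,"wz": -85,"hand": 0.68},{"x": 0,"y": 0,"z": 0,"wx": 0,"wy": 0,"wz": -85,"hand": 0.68},{"x": 0,"y": 0,"z": 0,"wx": 0,"wy": 0,"wz": -85,"hand": 0.68},{"x": 0,"y": 0,"z": 0,"wx": 0,"wy": 0,"wz": -85,"hand": 0.68},{"x": 0,"y": 0,"z": 0,"wx": 0,"wy": 0,"wz": -85,"hand": 0.68},{"x": 0,"y": 0,"z": 0,"wx": 0,"wy": 0,"wz": -85,"hand": 0.68}]'

```text
time: 15.25
tool_pos: [0.4897, 0.0068, 0.1709]
tool_rot: [-3.14, -0.001, 2.43]
contact_force: [0.1, 0.0, -0.0]
opening: 0.0622
```

```bash
python3 - <<'E'
from h import *
to((.4935,.0075,.17,-130)); snap("scene","s6",(255,120,395,240),5)
E
```

```text
t 15.25 pos [0.4897 0.0068 0.1709] yaw 139.3 open 0.0622 q6 -1.00
{'x': -0.0024, 'y': 0.003, 'z': 0.0009, 'wx': -0.0, 'wy': -0.1, 'wz': -90.7}
```

View pics/s6.png

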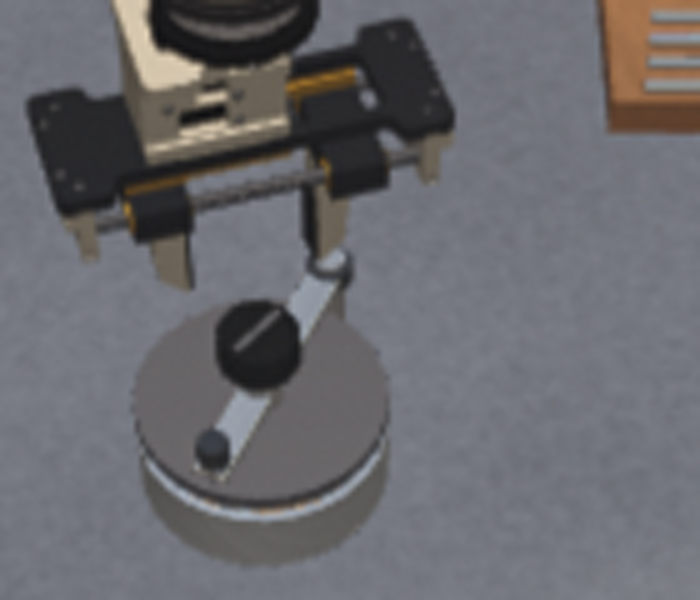

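The lid sits over the canister, with the grip top centred at about (258,332), the post at (330,265) and the knob at (213,443). Finishing the rewind.

Emit:
move_arm --deltas '[{"x": -0.0024,"y": 0.003,"z": 0,"wx": 0,"wy": 0,"wz": -85,"hand": 0.68},{"x": -0.0024,"y": 0.003,"z": 0,"wx": 0,"wy": 0,"wz": -85,"hand": 0.68},{"x": -0.0024,"y": 0.003,"z": 0,"wx": 0,"wy": 0,"wz": -85,"hand": 0.68},{"x": -0.0024,"y": 0.003,"z": 0,"wx": 0,"wy": 0,"wz": -85,"hand": 0.68},{"x": -0.0024,"y": 0.003,"z": 0,"wx": 0,"wy": 0,"wz": -85,"hand": 0.68},{"x": -0.0024,"y": 0.003,"z": 0,"wx": 0,"wy": 0,"wz": -85,"hand": 0.68},{"x": -0.0024,"y": 0.003,"z": 0,"wx": 0,"wy": 0,"wz": -85,"hand": 0.68},{"x": -0.0024,"y": 0.003,"z": 0,"wx": 0,"wy": 0,"wz": -85,"hand": 0.68}]'

```text
time: 16.3
tool_pos: [0.4936, 0.0075, 0.171]
tool_rot: [3.141, -0.001, -2.372]
contact_force: [0.9, 0.2, 0.8]
opening: 0.0624
```

```bash
python3 - <<'E'
from h import *
print("grip",ray("scene",[(306.2,185.7)],.119),"post",ray("scene",[(321,172.7)],.082),"knob",ray("scene",[(297.3,207)],.093))
to((.4935,.0075,.098,-130)); s=monitor.observe(); print(s["qpos"])
E
```

```text
grip [[0.49358227 0.00589485 0.119     ]] post [[0.48524022 0.09243804 0.082     ]] knob [[ 0.50038112 -0.04876272  0.093     ]]
t 16.30 pos [0.4936 0.0075 0.171 ] yaw -135.9 open 0.0624 q6 -2.48
{'x': -0.0, 'y': 0.0001, 'z': 0.073, 'wx': 0.1, 'wy': -0.1, 'wz': -5.9}
[-1.40020985e-01  3.40945599e-01  1.69206335e+00 -4.03184891e-04
  1.11021337e+00 -2.48014691e+00]
```

Emit:
move_arm --deltas '[{"x": 0,"y": 0,"z": 0.03,"wx": 0,"wy": 0,"wz": 0,"hand": 0.68},{"x": 0,"y": 0,"z": 0.05,"wx": 0,"wy": 0,"wz": 0,"hand": 0.68},{"x": 0,"y": 0,"z": 0.065,"wx": 0,"wy": 0,"wz": 0,"hand": 0.68},{"x": 0,"y": 0,"z": 0.072,"wx": 0,"wy": 0,"wz": 0,"hand": 0.68},{"x": 0,"y": 0,"z": 0.072,"wx": 0,"wy": 0,"wz": 0,"hand": 0.3},{"x": 0,"y": 0,"z": 0.072,"wx": 0,"wy": 0,"wz": 0,"hand": 0.3},{"x": 0,"y": 0,"z": 0.072,"wx": 0,"wy": 0,"wz": 0,"hand": 0.3},{"x": 0,"y": 0,"z": 0.072,"wx": 0,"wy": 0,"wz": 0,"hand": 0.3}]' --grip_force 25

```text
time: 17.3
tool_pos: [0.4946, 0.0077, 0.0998]
tool_rot: [-3.141, 0.001, -2.375]
contact_force: [-0.2, 1.7, 4.0]
opening: 0.0433
```

Emit:
move_arm --deltas '[{"x": 0,"y": 0,"z": 0.0004,"wx": 0,"wy": 0,"wz": 10,"hand": 0.3},{"x": 0,"y": 0,"z": 0.0008,"wx": 0,"wy": 0,"wz": 20,"hand": 0.3},{"x": 0,"y": 0,"z": 0.0012,"wx": 0,"wy": 0,"wz": 30,"hand": 0.3},{"x": 0,"y": 0,"z": 0.0015,"wx": 0,"wy": 0,"wz": 40,"hand": 0.3},{"x": 0,"y": 0,"z": 0.0019,"wx": 0,"wy": 0,"wz": 50,"hand": 0.3},{"x": 0,"y": 0,"z": 0.0023,"wx": 0,"wy": 0,"wz": 60,"hand": 0.3},{"x": 0,"y": 0,"z": 0.0027,"wx": 0,"wy": 0,"wz": 70,"hand": 0.3},{"x": 0,"y": 0,"z": 0.0031,"wx": 0,"wy": 0,"wz": 80,"hand": 0.3}]'

```text
time: 18.3
tool_pos: [0.4946, 0.0059, 0.0967]
tool_rot: [-3.14, 0.002, 2.507]
contact_force: [-1.5, -6.6, 4.5]
opening: 0.0434
```

```bash
python3 - <<'E'
from h import *
s=monitor.observe();print(s["torque"],s["contact_force"],s["qpos"][5]); snap("scene","s7",(285,150,345,210),8)
E
```

```text
[-1.28793168  0.29819202  0.10441641] [-1.49140073 -6.60327087  4.52508952] -1.0751764778519677
```

Emit:
move_arm --deltas '[{"x": 0,"y": 0,"z": 0.0004,"wx": 0,"wy": 0,"wz": 10,"hand": 0.3},{"x": 0,"y": 0,"z": 0.0008,"wx": 0,"wy": 0,"wz": 20,"hand": 0.3},{"x": 0,"y": 0,"z": 0.0012,"wx": 0,"wy": 0,"wz": 30,"hand": 0.3},{"x": 0,"y": 0,"z": 0.0015,"wx": 0,"wy": 0,"wz": 40,"hand": 0.3},{"x": 0,"y": 0,"z": 0.0019,"wx": 0,"wy": 0,"wz": 50,"hand": 0.3},{"x": 0,"y": 0,"z": 0.0023,"wx": 0,"wy": 0,"wz": 60,"hand": 0.3},{"x": 0,"y": 0,"z": 0.0027,"wx": 0,"wy": 0,"wz": 70,"hand": 0.3},{"x": 0,"y": 0,"z": 0.0031,"wx": 0,"wy": 0,"wz": 80,"hand": 0.3}]'

```text
time: 19.35
tool_pos: [0.4945, 0.0062, 0.0936]
tool_rot: [3.14, 0.002, 1.11]
contact_force: [-1.9, -5.5, 5.1]
opening: 0.0434
```

Emit:
move_arm --deltas '[{"x": 0,"y": 0,"z": 0.0004,"wx": 0,"wy": 0,"wz": 10,"hand": 0.3},{"x": 0,"y": 0,"z": 0.0008,"wx": 0,"wy": 0,"wz": 20,"hand": 0.3},{"x": 0,"y": 0,"z": 0.0012,"wx": 0,"wy": 0,"wz": 30,"hand": 0.3},{"x": 0,"y": 0,"z": 0.0015,"wx": 0,"wy": 0,"wz": 40,"hand": 0.3},{"x": 0,"y": 0,"z": 0.0018,"wx": 0,"wy": 0,"wz": 46,"hand": 0.3}]'

```text
time: 19.98
tool_pos: [0.494, 0.007, 0.0918]
tool_rot: [3.141, 0.001, 0.309]
contact_force: [-2.8, -1.1, 6.4]
opening: 0.0429
```

```bash
python3 - <<'E'
from h import *
s=monitor.observe();print(s["torque"],s["contact_force"],s["qpos"][5]); snap("scene","s8",(285,150,345,210),8)
E
```

```text
[-0.14135955  0.56481053  0.13845433] [-2.81989708 -1.11453935  6.40022787] 1.1223916732043362
```

Emit:
move_arm --deltas '[{"x": 0,"y": 0,"z": 0.0002,"wx": 0,"wy": 0,"wz": 6,"hand": 0.3},{"x": 0,"y": 0,"z": 0.0005,"wx": 0,"wy": 0,"wz": 12,"hand": 0.3},{"x": 0,"y": 0,"z": 0.0007,"wx": 0,"wy": 0,"wz": 18,"hand": 0.3},{"x": 0,"y": 0,"z": 0.0009,"wx": 0,"wy": 0,"wz": 24,"hand": 0.3}]'

```text
time: 20.52
tool_pos: [0.4934, 0.0071, 0.0909]
tool_rot: [3.14, 0.001, -0.108]
contact_force: [-6.5, -2.8, 8.7]
opening: 0.0433
```

```bash
python3 - <<'E'
from h import *
s=monitor.observe();print(s["torque"],s["contact_force"],s["qpos"][5])
E
```

```text
[-0.32609462  1.02209022  0.67992365] [-6.49862395 -2.75634628  8.71214601] 1.5396785170662806
```

Emit:
move_arm --deltas '[{"x": 0,"y": 0,"z": 0.0002,"wx": 0,"wy": 0,"wz": 5,"hand": 0.3},{"x": 0,"y": 0,"z": 0.0004,"wx": 0,"wy": 0,"wz": 10,"hand": 0.3}]'

```text
time: 20.78
tool_pos: [0.4953, 0.0063, 0.091]
tool_rot: [3.14, -0.003, -0.281]
contact_force: [0.9, -5.4, 4.9]
opening: 0.0432
```

```bash
python3 - <<'E'
from h import *
s=monitor.observe();print(s["torque"],s["contact_force"],s["qpos"][5],s["tool_rot"])
E
```

```text
[-0.89333731 -0.21515772  0.81665524] [ 0.8545434  -5.3725701   4.92737903] 1.7133864574789188 [ 3.13971678 -0.00347791 -0.28126871]
```

Torque rose from 0.14 to 0.8 N m, so the stop is reached. I'll add a firmer nip, then let go.

Emit:
move_arm --deltas '[{"x": 0,"y": 0,"z": 0,"wx": 0,"wy": 0,"wz": 0,"hand": 0.3},{"x": 0,"y": 0,"z": 0,"wx": 0,"wy": 0,"wz": 6,"hand": 0.3},{"x": 0,"y": 0,"z": 0,"wx": 0,"wy": 0,"wz": 12,"hand": 0.3},{"x": 0,"y": 0,"z": 0,"wx": 0,"wy": 0,"wz": 12,"hand": 0.3}]' --grip_force 40

```text
time: 21.28
tool_pos: [0.4961, 0.0054, 0.0912]
tool_rot: [3.14, -0.006, -0.489]
contact_force: [0.8, -8.4, 5.7]
opening: 0.0432
```

```bash
python3 - <<'E'
from h import *
s=monitor.observe();print(s["torque"],s["contact_force"],s["tool_rot"])
E
```

```text
[-1.47810276 -0.00911823  0.54364124] [ 0.79274617 -8.44267985  5.65786661] [ 3.13994553 -0.00587554 -0.48906169]
```

Emit:
move_arm --deltas '[{"x": 0,"y": 0,"z": 0,"wx": 0,"wy": 0,"wz": 12,"hand": 0.6},{"x": 0,"y": 0,"z": 0,"wx": 0,"wy": 0,"wz": 12,"hand": 0.6},{"x": 0,"y": 0,"z": 0,"wx": 0,"wy": 0,"wz": 12,"hand": 0.6},{"x": 0,"y": 0,"z": -0.03,"wx": 0,"wy": 0,"wz": 12,"hand": 0.6},{"x": 0,"y": 0,"z": -0.08,"wx": 0,"wy": 0,"wz": 12,"hand": 0.6},{"x": -0.05,"y": 0,"z": -0.12,"wx": 0,"wy": 0,"wz": 12,"hand": 0.6},{"x": -0.1,"y": 0,"z": -0.14,"wx": 0,"wy": 0,"wz": 12,"hand": 0.6},{"x": -0.1,"y": 0,"z": -0.14,"wx": 0,"wy": 0,"wz": 12,"hand": 0.6}]'

```text
time: 22.28
tool_pos: [0.4045, 0.0558, 0.2316]
tool_rot: [-3.14, -0.002, -0.695]
contact_force: [0.3, -0.4, -0.3]
opening: 0.0551
```

```bash
python3 - <<'E'
from h import *
snap("scene","s9")
a=np.load("pics/s6.npy")[150:240,270:350];b=np.load("pics/s9.npy")[150:240,270:350]
cv2.imwrite("pics/c9.png",np.hstack([cv2.resize(i,(400,450),interpolation=2) for i in(a,b)]))
E
```

```text
(no output)
```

View pics/c9.png

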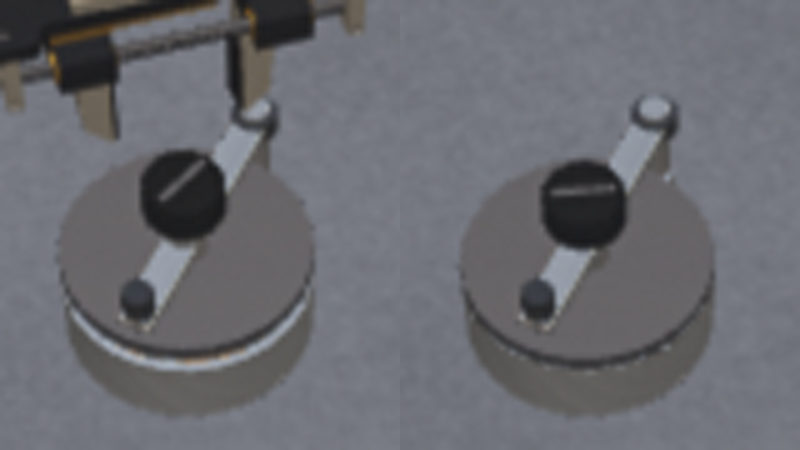

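The lid is down on the rim with no gap. I'll quantify the turn from the bar on the grip.

```bash
python3 - <<'E'
from h import *
def bar(f,c,z,r=9):
    im=np.load(f"pics/{f}.npy").astype(float).mean(2)
    c=np.array(c); Y,X=np.mgrid[:400,:640]; m=np.hypot(X-c[0],Y-c[1])<6
    w=np.clip(im-55,0,None)*m
    k=w>0; pts=ray("scene",np.c_[X[k],Y[k]],z)[:,:2]; ww=w[k]
    mu=(pts*ww[:,None]).sum(0)/ww.sum(); C=np.cov(pts.T,aweights=ww); l,V=np.linalg.eigh(C); v=V[:,1]
    print(f,mu,"len sd",np.sqrt(l),"bar yaw",np.degrees(np.arctan2(v[1],v[0]))%180)
bar("s6",(270+183/5,150+179/5),.119); bar("s9",(270+183/5,150+189/5),.110); bar("scene0",(442/1.25,199/1.25),.119)
to((.4,.05,.23,-40))
E
```

```text
s6 [0.49274539 0.00587623] len sd [0.00129285 0.00989232] bar yaw 82.05554169644849
s9 [0.49221328 0.00666601] len sd [0.00294601 0.00932179] bar yaw 40.0471676503783
scene0 [0.55107856 0.1582406 ] len sd [0.00867694 0.00951386] bar yaw 108.85941918229244
t 22.32 pos [0.4058 0.0551 0.2309] yaw -39.9 open 0.0550 q6 2.21
{'x': -0.0012, 'y': 0.0076, 'z': 0.0008, 'wx': -0.1, 'wy': -0.1, 'wz': 0.1}
```

```bash
python3 - <<'E'
from h import *
ims=np.mean([viewer.read_camera("scene").astype(float).mean(2) for _ in range(6)],0)
for f,cc,z,im in(("s6",(306.6,185.8),.119,np.load("pics/s6.npy").astype(float).mean(2)),("s9",(306.6,187.8),.110,ims)):
  Y,X=np.mgrid[:400,:640]
  for th in(60,75,90):
    w=np.clip(im-th,0,None)*(abs(Y-cc[1])<(5 if f=="s6" else 3.2))*(abs(X-cc[0])<6.5);k=w>0
    p=ray("scene",np.c_[X[k],Y[k]],z)[:,:2];l,V=np.linalg.eigh(np.cov(p.T,aweights=w[k]));v=V[:,1]
    print(f,th,k.sum(),np.sqrt(l).round(4),np.degrees(np.arctan2(v[1],v[0]))%180)
E
```

```text
s6 60 27 [0.0027 0.0138] 74.32342939640226
s6 75 18 [0.0018 0.014 ] 73.64557367870343
s6 90 8 [0.0019 0.0089] 72.91424532091038
s9 60 21 [0.0015 0.0101] 41.29585595162544
s9 75 10 [0.0006 0.0104] 38.99346402323522
s9 90 4 [0.    0.003] 31.276793227535308
```

The bar's end angle agrees with tight, but only to within about 4°. I'll confirm by regripping and measuring the torque.

```bash
python3 -c "
from h import *
to((.4935,.0068,.17,30),(.4935,.0068,.092,30))"
```

```text
t 22.62 pos [0.4065 0.0542 0.2291] yaw -40.1 open 0.0551 q6 2.22
{'x': 0.0972, 'y': -0.0199, 'z': 0.059, 'wx': 0.0, 'wy': 0.1, 'wz': -70.1}
{'x': 0.0973, 'y': -0.02, 'z': 0.137, 'wx': 0.0, 'wy': 0.1, 'wz': -70.1}
```

Emit:
move_arm --deltas '[{"x": 0.05,"y": -0.01,"z": 0,"wx": 0,"wy": 0,"wz": -10,"hand": 0.62},{"x": 0.0973,"y": -0.02,"z": 0.05,"wx": 0,"wy": 0,"wz": -20,"hand": 0.62},{"x": 0.0973,"y": -0.02,"z": 0.059,"wx": 0,"wy": 0,"wz": -70,"hand": 0.62},{"x": 0.0973,"y": -0.02,"z": 0.059,"wx": 0,"wy": 0,"wz": -70,"hand": 0.62},{"x": 0.0973,"y": -0.02,"z": 0.059,"wx": 0,"wy": 0,"wz": -70,"hand": 0.62},{"x": 0.0973,"y": -0.02,"z": 0.059,"wx": 0,"wy": 0,"wz": -70,"hand": 0.62},{"x": 0.0973,"y": -0.02,"z": 0.059,"wx": 0,"wy": 0,"wz": -70,"hand": 0.62},{"x": 0.0973,"y": -0.02,"z": 0.059,"wx": 0,"wy": 0,"wz": -70,"hand": 0.62}]'

```text
time: 23.62
tool_pos: [0.4935, 0.0069, 0.1702]
tool_rot: [-3.141, 0.001, 0.521]
contact_force: [0.4, -0.1, 0.8]
opening: 0.0569
```

Emit:
move_arm --deltas '[{"x": 0,"y": 0,"z": 0.03,"wx": 0,"wy": 0,"wz": 0,"hand": 0.62},{"x": 0,"y": 0,"z": 0.05,"wx": 0,"wy": 0,"wz": 0,"hand": 0.62},{"x": 0,"y": 0,"z": 0.07,"wx": 0,"wy": 0,"wz": 0,"hand": 0.62},{"x": 0,"y": 0,"z": 0.077,"wx": 0,"wy": 0,"wz": 0,"hand": 0.62},{"x": 0,"y": 0,"z": 0.077,"wx": 0,"wy": 0,"wz": 0,"hand": 0.3},{"x": 0,"y": 0,"z": 0.077,"wx": 0,"wy": 0,"wz": 0,"hand": 0.3},{"x": 0,"y": 0,"z": 0.077,"wx": 0,"wy": 0,"wz": 0,"hand": 0.3},{"x": 0,"y": 0,"z": 0.077,"wx": 0,"wy": 0,"wz": 0,"hand": 0.3}]' --grip_force 40

```text
time: 24.62
tool_pos: [0.4938, 0.0071, 0.0944]
tool_rot: [3.141, -0.001, 0.522]
contact_force: [0.4, -0.4, 0.5]
opening: 0.043
```

Emit:
move_arm --deltas '[{"x": 0,"y": 0,"z": 0,"wx": 0,"wy": 0,"wz": 3,"hand": 0.3},{"x": 0,"y": 0,"z": 0,"wx": 0,"wy": 0,"wz": 6,"hand": 0.3}]'

```text
time: 24.88
tool_pos: [0.4937, 0.007, 0.0943]
tool_rot: [3.14, -0.0, 0.419]
contact_force: [1.2, 0.4, 1.3]
opening: 0.043
```

```bash
python3 -c "
from h import *
s=monitor.observe();print(s['torque'],s['contact_force'])"
```

```text
[ 0.09283272 -0.21905222  1.42265107] [1.22737287 0.40150771 1.28360723]
```

Emit:
move_arm --deltas '[{"x": 0,"y": 0,"z": 0,"wx": 0,"wy": 0,"wz": 5,"hand": 0.3},{"x": 0,"y": 0,"z": 0,"wx": 0,"wy": 0,"wz": 10,"hand": 0.3}]'

```text
time: 25.12
tool_pos: [0.4943, 0.007, 0.0946]
tool_rot: [3.14, -0.002, 0.244]
contact_force: [1.4, -0.5, 1.9]
opening: 0.043
```

```bash
python3 -c "
from h import *
s=monitor.observe();print(s['torque'],s['contact_force'],s['tool_rot'])"
```

```text
[-0.1631604  -0.14351962  1.40116096] [ 1.36301691 -0.46278833  1.87906173] [ 3.13953609e+00 -2.03175386e-03  2.43511205e-01]
```

Torque went straight to 1.4 N m and slipped there, so the lid is at the hard stop. Releasing and withdrawing.

Emit:
move_arm --deltas '[{"x": 0,"y": 0,"z": 0,"wx": 0,"wy": 0,"wz": 10,"hand": 0.6},{"x": 0,"y": 0,"z": 0,"wx": 0,"wy": 0,"wz": 10,"hand": 0.6},{"x": 0,"y": 0,"z": 0,"wx": 0,"wy": 0,"wz": 10,"hand": 0.6},{"x": 0,"y": 0,"z": -0.03,"wx": 0,"wy": 0,"wz": 10,"hand": 0.6},{"x": 0,"y": 0,"z": -0.08,"wx": 0,"wy": 0,"wz": 10,"hand": 0.6},{"x": 0,"y": 0,"z": -0.13,"wx": 0,"wy": 0,"wz": 10,"hand": 0.6},{"x": -0.05,"y": 0,"z": -0.14,"wx": 0,"wy": 0,"wz": 10,"hand": 0.6},{"x": -0.05,"y": 0,"z": -0.14,"wx": 0,"wy": 0,"wz": 10,"hand": 0.6}]'

```text
time: 26.12
tool_pos: [0.4429, -0.005, 0.235]
tool_rot: [3.141, -0.001, 0.07]
contact_force: [0.1, 0.1, 0.2]
opening: 0.0549
```

Emit:
move_arm --deltas '[{"x": 0,"y": 0,"z": 0,"wx": 0,"wy": 0,"wz": 0,"hand": 0.6},{"x": 0,"y": 0,"z": 0,"wx": 0,"wy": 0,"wz": 0,"hand": 0.6}]'

```text
time: 26.38
tool_pos: [0.4454, -0.0047, 0.2334]
tool_rot: [-3.141, 0.001, 0.069]
contact_force: [-1.3, 0.3, 0.7]
opening: 0.0549
```

```bash
python3 - <<'E'
from h import *
snap("scene","s10",s=1.25)
E
```

```text
(no output)
```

View pics/s10.png

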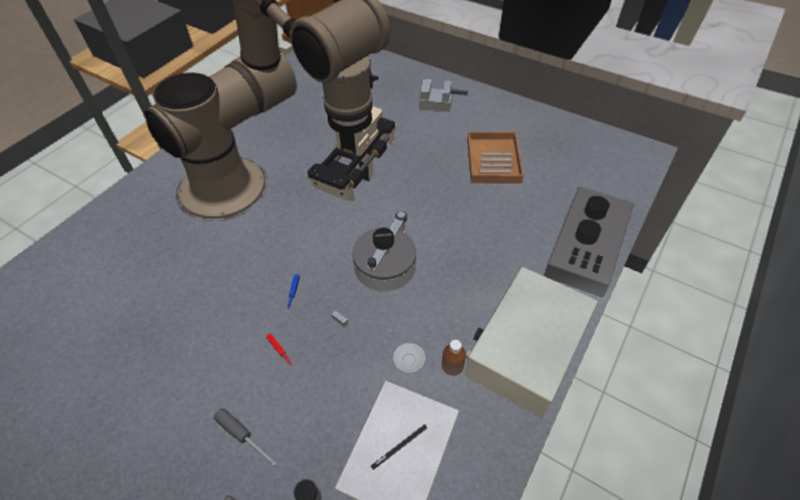

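The canister at (385,258) is closed, the arm is clear, and the bystanders look unmoved. Handing in.

```bash
python3 -c "
from h import *
print(robot.hand_in())"
```

```text
the job is handed in; nothing more can be done
None
```

The probe is stored and the lid is screwed down tight. I handed the job in at about 26.4 s; it gave no verdict.

**Probe:** I laid the grey probe flat in the middle of the canister, between the two stored ones with its tip the same way. A picture after release showed it there, and nothing suggests the stored probes moved. I set it about 4° off parallel on purpose, to keep the gripper clear of the post.

**Lid:** I swung it by the knob until I felt the stop at about 4.6 N, then turned it clockwise.
- **Torque:** It rose from about 0.1 to 0.8 N m near the end of the turn. On a second grip it went straight to 1.4 N m and slipped, which means the hard stop.
- **Picture:** The lid sits down on the rim with no gap.

**Checks that were weak or disagreed:**
- **Lid angle:** The light bar on the grip put the lid at about 4.14 rad (limit 4.05). That reading is only good to about 4° and assumes the bar lines up with the arm when the thread is open, so I relied on the torque.
- **Torque dip:** One reading during the first tightening fell to 0.54 N m while the grip was slipping. That is why I gripped again.
- **After closing:** The probe can't be seen with the lid on. The other things on the bench look unmoved in the last picture.

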